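Seat the honing disc in the instrument-sharpening station

ROBOT

A 7-joint arm with a two-finger parallel gripper is mounted at the origin on a cart in front of the work surface, level with it; the furniture and walls round the work are solid. World frame = base frame: x ahead of the robot, y to its left, z up, the work surface at z = 0. Lengths are in m, angles in rad, forces in N, time in s.
With the tool pointing down it reaches from about 0.4 to 0.85 m from the base axis. Payload 4.4 kg.
Tool frame: the origin (TCP) lies midway between the tips of the shut fingers; the grasp point (between the pads) lies arm.hold_point_z behind it (arm.hold_point_z is the distance from the TCP to the grasp point, in m); z points along the fingers, y is the direction in which the jaws open and shut (so a half turn about z gives the same grasp; the last joint's range is limited). The gripper opens to 94 mm and grips with 3 to 60 N. Pads are 16 mm wide; open, the fingers measure 119 mm over their backs; the gripper's body (75 mm by 177 mm) begins 78 mm behind the grasp point.
Start: joints at [1.25, 0.628, 0.038, 1.517, -0.027, 0.996, -0.02], TCP at [0.164, -0.629, 0.205] pointing down, gripper open.
Joint ranges: [-3.06, 3.06], [-0.37, 2.12], [-1.25, 1.32], [0.18, 2.47], [-1.1, 4.24], [0.23, 1.98], [-2.94, 2.94]. Speed limits (rad/s): [2.57, 2.57, 3.14, 3.14, 3.14, 3.14, 3.14].

INTERFACE

Orientations are given as a 3x3 rotation matrix whose columns are the frame's x, y, z axes.
In Python, from bench import arm, vision gives the robot as it stands.
- The arm moves only by the tool play_rows, never from a script. Its argument "deltas" is one flat list of numbers, 5 for each row, row after row: the opening, from 0 (shut) to 1 (fully open), then the shift along the world's x, y, z in m, then the turn about the world's z in rad. A call has 1 to 20 rows; each row shifts and turns the commanded pose from where the row before left it; what a row does not reach is not made up. A row lasts 1/10 s, in which the tool goes at most 50 mm and 8.59 degrees, less where a joint would pass 70% of its speed; a pose out of reach is approached as far as the arm can. A call with a gripper value outside its range is refused whole. The fingers move at their own pace and stop on an object; "force" is the grip in N (left out, the last holds). Time passes only in rows, so rows that do not move let the fingers close. It gives the time, the measured TCP pose, the force and the opening at its end, in the units of the state.
- arm.read_state(): the state, without advancing time (a new reading comes with each control period).
- vision.read_camera(name): name is "scene" or "top" or "wrist"; returns (picture, depth): 420x560x3 uint8, blue, green, red; 420x560 float32, m along the optical axis (not along the pixel's ray), 0 where there is no reading.
- vision.camera_info(name): a dict with "vfov" (degrees; the focal length in pixels is half the picture's height over the tangent of half this angle, whatever the lens; pixels are square), "cx", "cy" (the principal point, pixels), "extrinsics" (4x4, takes a point from camera to world coordinates). Camera axes: x right, y down, z forward; pixel columns grow to the right and rows downward; lengths in m; the calibration is good to about 2 mm. A picture is of the moment at which its call begins: read the wrist's pose just before it. camera_info takes no time and is no camera call; for the wrist camera it gives the pose at the moment of the call.
- arm.finish_job(): hands the job in, once; it reports no verdict.
The state is a dict: "time_s": time; "q": joint angles; "joint_vel": joint speeds; "joint_torque": joint torques, N m; "tool_pos": TCP position; "tool_rot": TCP orientation; "ft_force": force on the tool from outside, world axes, zero at the start; "ft_torque": the same for the moment, N m; "gripper_width": finger opening in m.
Only numpy, scipy, OpenCV 4.12 (cv2) and the standard library are available. Lean on these libraries where they do the work, as an engineer would, in place of code of your own. Each camera call takes 0.05 s, during which the arm holds its last target.

TASK

Put the grey ceramic honing disc into the sharpening station: lay it flat on the loading apron between the flared guides, then slide it along the lane, without lifting it again, until it drops into the round recess and sits fully down and flat; then let go. The disc chips easily: feel for the drop and stop there, pressing or pushing it against the station only gently (well under 25 N). Leave the vial, the ointment jar and the marker pen where they are.

Things in the scene. Friction and masses are not known exactly. Their poses are not given: they have to be found in the camera images.
- honing_disc: Loose grey ceramic disc lying flat on the worktop to the robot's left, 50 mm in diameter, 12 mm thick, 40 to 90 g, edges rounded by 1 mm. Origin: centre of its underside; z is its axis, up.
- honing_station: Sharpening station, fixed to the worktop but placed differently each time. Origin on the worktop; x runs along the lane from the white loading apron to the stop bar, z up. Two straight rails (16 mm wide, tops at z = 24 mm) flank the lane. The stop bar across its end is 24 mm high, with a black screw head on it.
- apron_spot (a point): Where to lay the disc: point on the apron's top (z = 17 mm), 95 mm before the station's origin, axes as the station's. The apron is 95 mm long (40 mm behind to 55 mm ahead of here), 120 mm wide. Two guides on it, tops 8 mm up, narrow from 98 mm apart to 52 mm at the lane, so a disc pushed along +x centres itself; laid here it has about 15 mm to spare either side.
- lane_start (a point): Start of the lane on its centre line, on the steel plate (z = 16 mm, a 1 mm step down from the apron). The rails are 52 mm apart. One round recess, 53.4 mm across, 3 mm deep, lies on the centre line. The plate was clamped anew: the recess centre is anywhere from 42 to 106 mm along +x from here. It is not measured and must be felt for.
- lane_end (a point): End of the lane's top, at the stop bar, 155 mm from lane_start. Pushed slowly (20 mm/s), a disc drops into the recess by its own weight. It then stands 9 mm proud of the lane and blocks: the push, below 2 N while sliding, rises sharply against the recess's far edge. On the way in it tilts, trailing edge up to 4 mm up: push at 5 to 8 mm above the lane, not under it.
- vial: Bystander: small clear vial with a dark cap, 29 mm across, 74 mm tall, standing loose on the robot's side of the disc. Origin: centre of its underside.
- ointment_jar: Bystander: small blue jar with a lid, 36 mm across, 53 mm tall, standing loose beyond the disc. Origin: centre of its underside.
- marker_pen: Bystander: blue marker pen, 139 mm long, 13 mm thick, lying loose near the front left. Origin: centre of its underside.
Things that resemble listed ones, but are neither listed nor needed, are in the scene too. Of the things that look like the honing_disc, the middle-sized one is meant.

How it is judged:
On the way, in this order (a step that is already met when the one before it is completed fails the run):
1. the disc lies flat on the loading apron (x of honing_disc in the frame of honing_station between -0.125 and -0.045 m and y of honing_disc in the frame of honing_station between -0.04 and 0.04 m and z of honing_disc in the frame of honing_station between 0.0155 and 0.0185 m and angle between honing_disc's own z axis and vertical below 0.06 rad), for 0.2 s.
2. the disc has dropped into the recess (x of honing_disc in the frame of honing_station between -0.01 and 0.08 m and y of honing_disc in the frame of honing_station between -0.005 and 0.005 m and z of honing_disc in the frame of honing_station between 0.011 and 0.0144 m and angle between honing_disc's own z axis and vertical below 0.06 rad), for 0.2 s.
At the end, for the whole second after the job is handed in: The disc lies in the recess of the lane, its underside at most 1.4 mm above the recess floor (z below 14.4 mm in the station's frame; the lane is at 16 mm), tilted less than 0.06 rad, at rest and released (all of step 2 and linear speed of honing_disc below 0.01 m/s and contact force between each of the arm, the fingers and honing_disc below 0.05 N); the robot touches nothing.
It fails at once if the disc is pressed or pushed against the station with more than 25 N (contact force between honing_disc and honing_station above 25 N).
It fails at once if the disc is carried over the lane instead of slid (its centre past the apron and its underside more than 5 mm above the lane) (x of honing_disc in the frame of honing_station between -0.035 and 0.115 m and y of honing_disc in the frame of honing_station between -0.04 and 0.04 m and z of honing_disc in the frame of honing_station above 0.021 m).
It fails at once if the vial is moved more than 20 mm (distance of vial from where it was at the start of the episode above 0.02 m).
It fails at once if the ointment jar is moved more than 20 mm (distance of ointment_jar from where it was at the start of the episode above 0.02 m).
It fails at once if the marker pen is moved more than 20 mm (distance of marker_pen from where it was at the start of the episode above 0.02 m).
It also fails if it takes over 56 s, if anything falls off the work surface, if the arm or the gripper's body presses on something with over 40 N, if the wrist force passes 120 N, or if a joint passes its speed limit or range.

## Working session

There is one attempt and no reset: what is moved stays moved. The work goes in short steps, Python scripts to look and compute and a tool call to move; the robot and the scene stay as the last step left them, time stands still between calls to the robot, and variables do not carry over. Pictures are saved under pics/ and viewed, and the job is handed in when it is done.

Besides the shell and the picture viewer there is one more tool, called after "Request:" as a command line: name --argument value ..., lists and objects as JSON in quotes. play_rows: Moves the arm, as the interface text tells. Its arguments: {"type":"object","properties":{"deltas":{"type":"array","items":{"type":"number"}},"force":{"type":"number"}},"required":["deltas"]}

```bash
mkdir -p pics; ls; cat > h.py <<'E'
import numpy as np, cv2
from bench import arm, vision
def cap(n,f=None):
    info=vision.camera_info(n); im,d=vision.read_camera(n)
    if f: cv2.imwrite('pics/'+f,im)
    return im,d,info
def K(i,h=420):
    return h/2/np.tan(np.radians(i['vfov'])/2)
def unproj(d,info):
    f=K(info); v,u=np.mgrid[0:d.shape[0],0:d.shape[1]]
    P=np.stack([(u-info['cx'])/f*d,(v-info['cy'])/f*d,d],-1)
    E=np.array(info['extrinsics']); return P@E[:3,:3].T+E[:3,3]
def proj(p,info):
    E=np.array(info['extrinsics']); c=(np.asarray(p)-E[:3,3])@E[:3,:3]
    f=K(info); return c[...,0]/c[...,2]*f+info['cx'],c[...,1]/c[...,2]*f+info['cy']
E
python3 - <<'E'
from h import *
s=arm.read_state(); print(s); print(arm.hold_point_z)
for n in ("top","scene"):
    im,d,i=cap(n,n+'0.png'); print(n,i); np.savez(n+'0.npz',im=im,d=d)
E
```

```text
pics
{'time_s': 0.0, 'q': array([ 1.25017926,  0.62928612,  0.03845202,  1.51835305, -0.02700798,
        0.99630441, -0.01999814]), 'joint_vel': array([ 0.00072721,  0.00072871, -0.00094985, -0.00158248, -0.000222  ,
       -0.00060879, -0.00110232]), 'joint_torque': array([-4.30191139e-04, -5.49733043e+01,  1.14324935e+00, -1.86637187e+01,
       -5.21815626e-02,  2.37478752e-02,  1.57836189e-04]), 'tool_pos': array([ 0.16370285, -0.62836589,  0.20459798]), 'tool_rot': array([[ 9.67712011e-01,  2.52057992e-01, -4.81313404e-04],
       [ 2.52058451e-01, -9.67710396e-01,  1.76842398e-03],
       [-2.00265861e-05, -1.83264424e-03, -9.99998321e-01]]), 'ft_force': array([ 0.71101458, -0.27318755,  0.6030261 ]), 'ft_torque': array([ 0.03907929, -0.02596013,  0.0183677 ]), 'gripper_width': 0.09396163395529483}
0.0188
top {'vfov': 51.247064070540176, 'cx': 277.8180445045608, 'cy': 216.38343207717773, 'extrinsics': array([[ 0.02865988, -0.98703364,  0.1579342 ,  0.36764673],
       [-0.99929562, -0.03212078, -0.01940425,  0.10656284],
       [ 0.02422561, -0.15726683, -0.98725897,  1.00174391],
       [ 0.        ,  0.        ,  0.        ,  1.        ]])}
scene {'vfov': 45.59999656995463, 'cx': 272.70684094912275, 'cy': 214.40889537653837, 'extrinsics': array([[-0.6505985 , -0.41921732,  0.63322858, -0.23888236],
       [-0.75919051,  0.33845367, -0.55594863,  0.76270378],
       [ 0.01874476, -0.84244047, -0.53846326,  0.69442998],
       [ 0.        ,  0.        ,  0.        ,  1.        ]])}
```

View pics/top0.png

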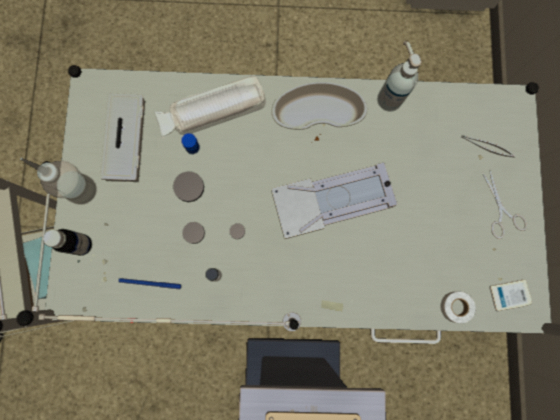

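View pics/scene0.png

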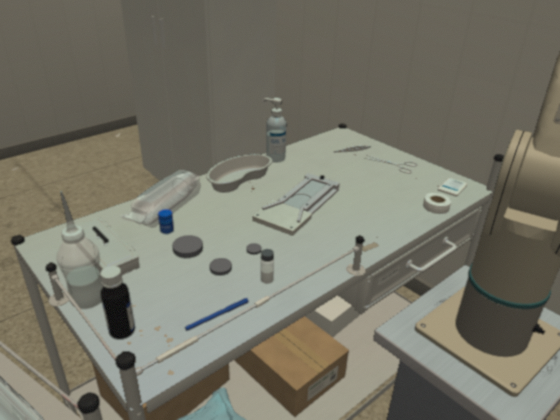

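The top view shows discs at (188,186) large, (193,232) middle and (237,231) small. The vial is at (212,274), the jar at (190,143), the pen at (150,283), and the station spans (275-395, 165-235) with its white apron on the left. Next I measure them.

```bash
cat > m.py <<'E'
from h import *
z=np.load('top0.npz'); im,d=z['im'],z['d']; i=vision.camera_info('top')
P=unproj(d,i)
def blob(u0,v0,r,zmin,zmax):
    v,u=np.mgrid[0:420,0:560]
    m=(np.hypot(u-u0,v-v0)<r)&(P[...,2]>zmin)&(P[...,2]<zmax)&(d>0)
    q=P[m]; 
    if len(q)<5: print('few',len(q)); return
    (c,s,a)=cv2.minAreaRect(q[:,:2].astype(np.float32)); e=cv2.minEnclosingCircle(q[:,:2].astype(np.float32))
    print((u0,v0),len(q),'rect',np.round(c,4),np.round(s,4),round(a,1),'circ',np.round(e[0],4),round(e[1]*2,4),'z',np.round(np.percentile(q[:,2],[5,50,95]),4))
for u0,v0 in [(188,186),(193,232),(237,231)]: blob(u0,v0,20,.006,.03)
print('table',np.median(P[190:210,240:260,2]))
blob(212,274,14,.03,.1); blob(190,143,16,.03,.1); blob(150,283,40,.006,.03)
# grayscale edges too
crop=cv2.resize(im[150:250,260:410],None,fx=5,fy=5,interpolation=cv2.INTER_CUBIC); cv2.imwrite('pics/st.png',crop)
H=np.clip((P[150:250,260:410,2])/.03,0,1)*255; cv2.imwrite('pics/sth.png',cv2.resize(H.astype(np.uint8),None,fx=5,fy=5,interpolation=0))
v,u=np.mgrid[0:420,0:560]
m=(P[...,2]>.010)&(P[...,2]<.05)&(u>262)&(u<405)&(v>150)&(v<250)
q=P[m][:,:2].astype(np.float32); print(cv2.minAreaRect(q))
E
python3 m.py
```

```text
(188, 186) 737 rect [0.5891 0.2963] [0.0694 0.0688] 35.6 circ [0.5896 0.2963] 0.0709 z [0.0132 0.0164 0.0192]
(193, 232) 383 rect [0.4833 0.2789] [0.0485 0.048 ] 58.9 circ [0.4834 0.2792] 0.0504 z [0.0087 0.0118 0.0144]
(237, 231) 176 rect [0.4897 0.1801] [0.0343 0.0339] 47.0 circ [0.4905 0.1802] 0.0362 z [0.0064 0.0085 0.0116]
table -0.0003910061571800183
(212, 274) 165 rect [0.3891 0.2237] [0.0263 0.0271] 47.1 circ [0.3889 0.2243] 0.0285 z [0.0454 0.0732 0.0758]
(190, 143) 287 rect [0.6929 0.2948] [0.0489 0.0388] 17.9 circ [0.6961 0.2965] 0.0563 z [0.0322 0.0508 0.0547]
(150, 283) 299 rect [0.367  0.3698] [0.1393 0.0116] 85.4 circ [0.3681 0.3697] 0.1395 z [0.007  0.01   0.0136]
((0.5721023678779602, -0.04022128880023956), (0.12042459100484848, 0.27036842703819275), 16.868032455444336)
```

View pics/st.png

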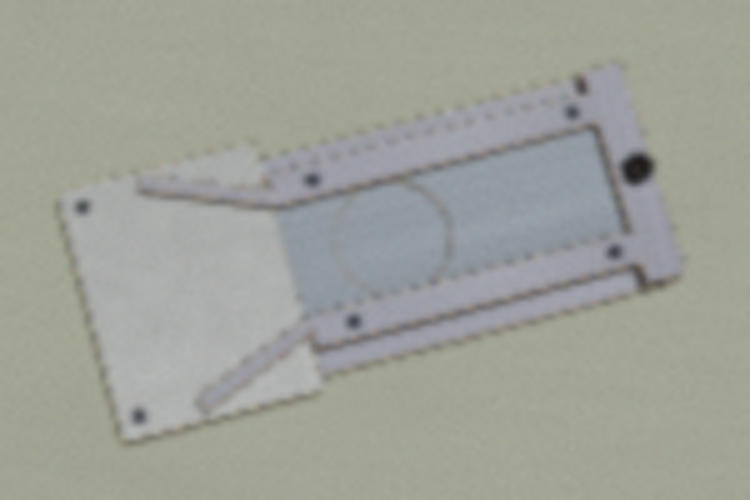

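View pics/sth.png

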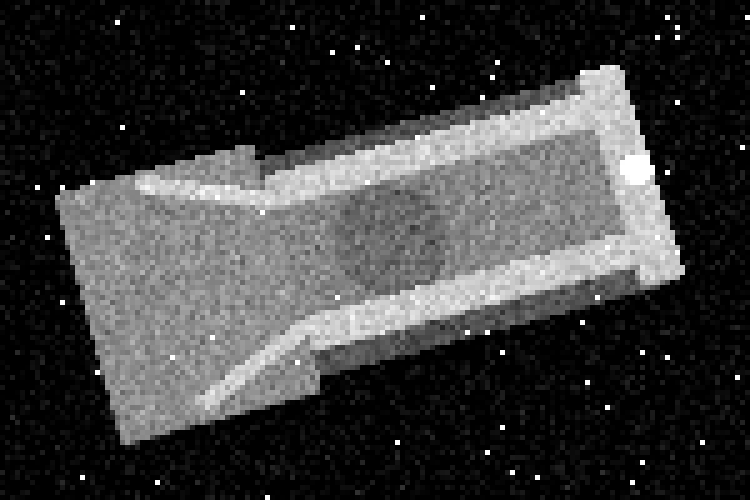

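```bash
cat > st.py <<'E'
exec(open('m.py').read().split('for u0,v0')[0])
from scipy.optimize import minimize
v,u=np.mgrid[0:420,0:560]
R=(u>262)&(u<408)&(v>150)&(v<250)&(d>0)
Q=P[R]; Zr=Q[:,2]
def model(x,y):
    z=np.zeros_like(x)
    z[(abs(x)<.135)&(abs(y)<.06)&(x<-.04)]=.017
    w=(x>=-.04)&(x<.115); z[w&(abs(y)<.026)]=.016; z[w&(abs(y)>=.026)&(abs(y)<.042)]=.024
    z[(x>=.115)&(x<.135)&(abs(y)<.06)]=.024
    mask=~(w&(abs(y)>.042)&(abs(y)<.07))
    return z,mask
best=None
def cost(p):
    a=p[2]; c,s=np.cos(a),np.sin(a); dx,dy=Q[:,0]-p[0],Q[:,1]-p[1]
    x=c*dx+s*dy; y=-s*dx+c*dy
    m,k=model(x,y); return np.mean(np.minimum(abs(m-Zr),.015)[k])
rng=np.random.default_rng(0)
p=np.array([.572,-.040,np.radians(-73.1)]);b=cost(p);s=np.array([.004,.004,.03])
for it in range(3000):
    q=p+rng.normal(size=3)*s*(1 if it<1000 else .3 if it<2000 else .1)
    c=cost(q)
    if c<b:b,p=c,q
print(p[:2],np.degrees(p[2]),b)
a=p[2]; ex=np.array([np.cos(a),np.sin(a)]);ey=np.array([-ex[1],ex[0]]);print(ex,ey)
# recess
dx=Q[:,:2]-p[:2]; x=dx@ex; y=dx@ey
k=abs(y)<.018
bins=np.arange(-.13,.11,.008)
for t in bins: print(round(t+.004,3),round(np.median(Zr[k&(x>=t)&(x<t+.008)])*1000,1),end=' | ')
print()
# picture ring
g=im.astype(float).mean(-1)[R]
from scipy.ndimage import gaussian_filter
for L in np.arange(0.002,.068,.004): pass
r=None;res=[]
for cx in np.arange(-.005,.075,.001):
    rr=np.hypot(x-cx,y); res.append((np.mean(Zr[(rr<.0255)])-np.mean(Zr[(rr>.029)&(abs(y)<.024)&(rr<.045)&(x>-.038)&(x<.113)]),cx))
res.sort();print('depth recess',res[:4])
for n,l in (('apron',-.095),('lstart',-.04),('origin',0)): print(n,p[:2]+l*ex)
E
python3 st.py
```

```text
[ 0.57235295 -0.04033847] -73.29898196448403 0.0017421507257088691
[ 0.28737754 -0.95781739] [0.95781739 0.28737754]
-0.126 16.6 | -0.118 17.0 | -0.11 16.7 | -0.102 16.9 | -0.094 16.9 | -0.086 17.1 | -0.078 16.3 | -0.07 16.8 | -0.062 16.9 | -0.054 16.9 | -0.046 16.8 | -0.038 16.1 | -0.03 16.0 | -0.022 15.4 | -0.014 14.1 | -0.006 12.1 | 0.002 13.1 | 0.01 13.0 | 0.018 13.0 | 0.026 12.1 | 0.034 14.0 | 0.042 15.2 | 0.05 16.0 | 0.058 15.9 | 0.066 15.9 | 0.074 16.4 | 0.082 16.2 | 0.09 16.1 | 0.098 15.8 | 0.106 16.3 | 
depth recess [(np.float64(-0.0030190149858513194), np.float64(0.009000000000000001)), (np.float64(-0.0030009023758177586), np.float64(0.009999999999999998)), (np.float64(-0.002999442041392502), np.float64(0.008)), (np.float64(-0.002941936821230756), np.float64(0.007))]
apron [0.54505208 0.05065418]
lstart [ 0.56085785 -0.00202577]
origin [ 0.57235295 -0.04033847]
```

Request:
play_rows --deltas '[0.75,0.019,0.035,0,0,0.75,0.019,0.035,0,0,0.75,0.019,0.035,0,0,0.75,0.019,0.035,0,0,0.75,0.019,0.035,0,0,0.75,0.019,0.035,0,0,0.75,0.019,0.035,0,0,0.75,0.019,0.035,0,0,0.75,0.019,0.035,0,0,0.75,0.019,0.035,0,0,0.75,0.019,0.035,0,0,0.75,0.019,0.035,0,0,0.75,0.019,0.035,0,0,0.75,0.019,0.035,0,0,0.75,0.019,0.035,0,0]'

```text
time_s: 1.6
tool_pos: [0.4492, -0.1025, 0.2054]
tool_rot: [[0.968, 0.252, -0.0], [0.252, -0.968, -0.0], [-0.0, -0.0, -1.0]]
ft_force: [1.2, -0.1, 0.7]
gripper_width: 0.0703
```

The depth profile shows the recess centre near station x = +9 mm. That is a prior only, and I'll confirm it by feel. Now over to the disc.

Request:
play_rows --deltas '[0.75,0.0034,0.0382,-0.006,0.0037,0.75,0.0034,0.0382,-0.006,0.0037,0.75,0.0034,0.0382,-0.006,0.0037,0.75,0.0034,0.0382,-0.006,0.0037,0.75,0.0034,0.0382,-0.006,0.0037,0.75,0.0034,0.0382,-0.006,0.0037,0.75,0.0034,0.0382,-0.006,0.0037,0.75,0.0034,0.0382,-0.006,0.0037,0.75,0.0034,0.0382,-0.006,0.0037,0.75,0.0034,0.0382,-0.006,0.0037,0.75,0,0,0,0,0.75,0,0,0,0]'

```text
time_s: 2.8
tool_pos: [0.4821, 0.2783, 0.1448]
tool_rot: [[0.957, 0.289, -0.001], [0.289, -0.957, -0.001], [-0.001, 0.001, -1.0]]
ft_force: [0.4, -1.0, -1.0]
gripper_width: 0.0705
```

```bash
python3 - <<'E'
from h import *
s=arm.read_state(); im,d,i=cap('wrist','w1.png'); P=unproj(d,i)
print(s['tool_pos'],s['ft_force'],s['gripper_width'])
T=s['tool_pos']
m=(d>0)&(P[...,2]>.006)&(P[...,2]<.02)&(np.hypot(P[...,0]-.4835,P[...,1]-.279)<.04)
q=P[m]; print(len(q),cv2.minEnclosingCircle(q[:,:2].astype(np.float32)),cv2.minAreaRect(q[:,:2].astype(np.float32)),np.percentile(q[:,2],[5,50,95]))
E
```

```text
[0.48213321 0.27827182 0.14479447] [ 0.40518564 -0.99767556 -0.98209498] 0.07053549531976105
1630 ((0.4860646724700928, 0.279106080532074), 0.024945249781012535) ((0.4862546920776367, 0.27929171919822693), (0.048588961362838745, 0.04868430644273758), 15.90523624420166) [0.00997819 0.01121533 0.01235679]
```

View pics/w1.png

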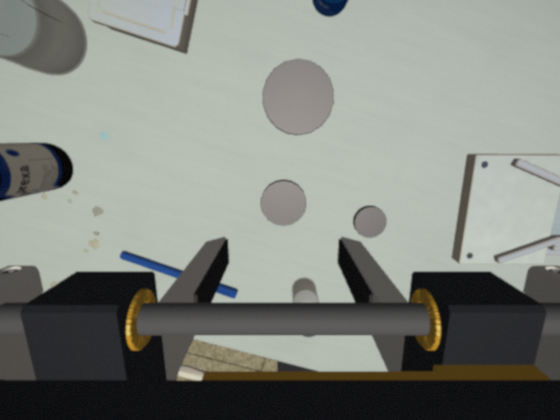

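The wrist view shows the middle disc at px (283,202), 50 mm across, at about (0.485, 0.279). That agrees with the top camera to within 3 mm. Descend and grip gently.

Request:
play_rows --deltas '[0.75,0.0028,0.001,-0.02,0,0.75,0,0,-0.03,0,0.75,0,0,-0.03,0,0.75,0,0,-0.03,0,0.75,0,0,-0.018,0,0.75,0,0,-0.008,0,0.75,0,0,-0.0048,0,0.75,0,0,0,0,0.3,0,0,0,0,0.3,0,0,0,0,0.3,0,0,0,0,0.3,0,0,0,0,0.3,0,0,0,0]' --force 10

```text
time_s: 4.15
tool_pos: [0.4861, 0.2793, 0.0054]
tool_rot: [[0.958, 0.288, 0.001], [0.288, -0.958, 0.001], [0.001, -0.0, -1.0]]
ft_force: [-0.6, 0.5, 6.6]
gripper_width: 0.0495
```

Request:
play_rows --deltas '[0.3,0,0,0.005,0,0.3,0,0,0.015,0,0.3,0,0,0.03,0,0.3,0,0,0.03,0,0.3,0,0,0.01,0,0.3,0,0,0,0]'

```text
time_s: 4.75
tool_pos: [0.4867, 0.2796, 0.0966]
tool_rot: [[0.958, 0.288, 0.003], [0.288, -0.958, 0.002], [0.004, -0.001, -1.0]]
ft_force: [-1.0, -0.3, -1.3]
gripper_width: 0.0496
```

```bash
python3 - <<'E'
from h import *
s=arm.read_state(); im,d,i=cap('wrist','w2.png'); P=unproj(d,i)
print(s['tool_pos'],s['tool_rot'],s['ft_force'],s['gripper_width'])
T=s['tool_pos']
m=(d>0)&(np.linalg.norm(P-T,axis=-1)<.05)
q=P[m]-T; print(len(q)); 
m2=m&(abs((P-T)@s['tool_rot'][:,1])<.02)
q=(P[m2]-T)@s['tool_rot']; print(len(q),np.percentile(q,[2,50,98],axis=0))
E
```

```text
[0.48671658 0.27960666 0.09656291] [[ 9.57769809e-01  2.87518690e-01  3.16164462e-03]
 [ 2.87513636e-01 -9.57774537e-01  1.96084446e-03]
 [ 3.59192214e-03 -9.69021680e-04 -9.99993080e-01]] [-0.95056993 -0.299402   -1.31597512] 0.049630380918658124
6446
4385 [[-0.02238849 -0.01886647 -0.00706411]
 [ 0.00182214 -0.00010462 -0.00578095]
 [ 0.02349709  0.01883293  0.00113231]]
```

View pics/w2.png

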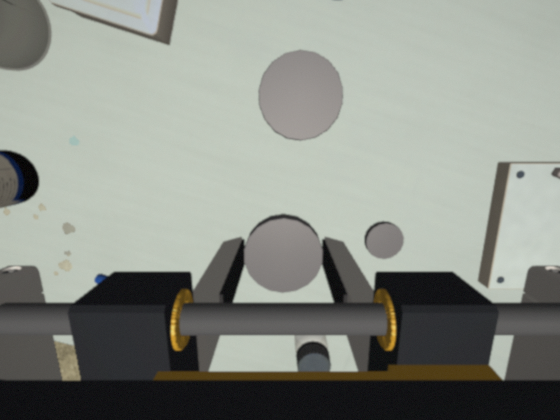

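The disc is held level and centred. It passes over the worktop and the small disc with about 70 mm clearance. Carry it to the apron.

Request:
play_rows --deltas '[0.3,0.0073,-0.0286,0,0,0.3,0.0073,-0.0286,0,0,0.3,0.0073,-0.0286,0,0,0.3,0.0073,-0.0286,0,0,0.3,0.0073,-0.0286,0,0,0.3,0.0073,-0.0286,-0.006,0,0.3,0.0073,-0.0286,-0.01,0,0.3,0.0073,-0.0286,-0.01,0,0.3,0,0,-0.01,0,0.3,0,0,0,0,0.3,0,0,0,0]'

```text
time_s: 5.9
tool_pos: [0.543, 0.0517, 0.0578]
tool_rot: [[0.957, 0.289, -0.002], [0.289, -0.957, 0.001], [-0.002, -0.001, -1.0]]
ft_force: [0.4, 0.1, -0.3]
gripper_width: 0.0497
```

```bash
cat > pose.py <<'E'
from h import *
import sys
s=arm.read_state(); im,d,i=cap('wrist',sys.argv[1]); 
O=np.array([.57235,-.04034]);a=np.radians(-73.3);ex=np.array([np.cos(a),np.sin(a)]);ey=np.array([-ex[1],ex[0]])
print('tcp',s['tool_pos'],'f',s['ft_force'],'w',s['gripper_width'],'t',s['time_s'])
dT=s['tool_pos'][:2]-O; print('tcp station',dT@ex,dT@ey)
for x,y,z in [(-.135,.06,.017),(-.135,-.06,.017),(-.04,.026,.016),(-.04,-.026,.016),(.115,.026,.024),(.115,-.026,.024),(.009,0,.016)]:
    w=np.r_[O+x*ex+y*ey,z]; u,v=proj(w,i)
    cv2.circle(im,(int(u),int(v)),3,(0,0,255),1)
cv2.imwrite('pics/'+sys.argv[1],im)
E
python3 pose.py w3.png
```

```text
tcp [0.54299987 0.05165084 0.05779986] f [ 0.38352108  0.06579533 -0.28116175] w 0.049683478171303266 t 5.9
tcp station -0.09654496194796648 -0.0016776840063324238
```

View pics/w3.png

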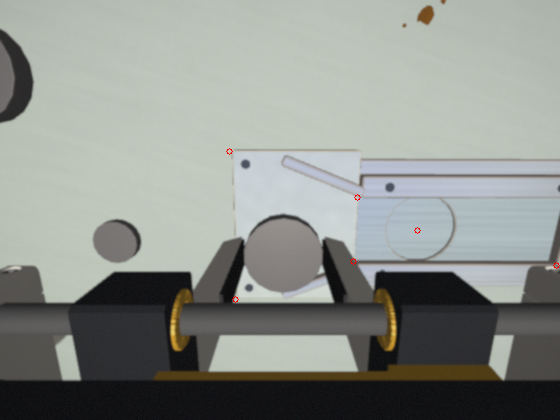

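Predicted markers lie on the rails' edges (rail at (357,197), lower rail at (555,265)) and within a few mm along the lane. The lateral alignment is good, so I lower it.

Request:
play_rows --deltas '[0.3,0.0005,0.0015,-0.012,0,0.3,0,0,-0.01,0,0.3,0,0,-0.006,0,0.3,0,0,-0.003,0,0.3,0,0,-0.002,0,0.3,0,0,0,0]'

```text
time_s: 6.55
tool_pos: [0.5445, 0.0517, 0.0255]
tool_rot: [[0.958, 0.288, -0.0], [0.288, -0.958, -0.0], [-0.0, -0.0, -1.0]]
ft_force: [0.3, -0.4, -0.2]
gripper_width: 0.0494
```

Request:
play_rows --deltas '[0.3,0,0,-0.001,0,0.3,0,0,-0.001,0,0.3,0,0,0,0]'

```text
time_s: 6.85
tool_pos: [0.5446, 0.0517, 0.0238]
tool_rot: [[0.958, 0.288, 0.0], [0.288, -0.958, 0.0], [0.0, 0.0, -1.0]]
ft_force: [-0.2, 0.5, -1.2]
gripper_width: 0.0492
```

Request:
play_rows --deltas '[0.3,0,0,-0.0007,0,0.3,0,0,0,0]'

```text
time_s: 7.05
tool_pos: [0.5446, 0.0517, 0.023]
tool_rot: [[0.958, 0.288, 0.0], [0.288, -0.958, 0.0], [0.0, 0.0, -1.0]]
ft_force: [-0.1, -0.8, -0.8]
gripper_width: 0.0496
```

Request:
play_rows --deltas '[0.3,0,0,-0.0007,0,0.3,0,0,0,0]'

```text
time_s: 7.25
tool_pos: [0.5446, 0.0517, 0.0224]
tool_rot: [[0.958, 0.288, 0.0], [0.288, -0.958, 0.0], [0.0, 0.0, -1.0]]
ft_force: [-0.0, -0.7, 1.4]
gripper_width: 0.0493
```

Request:
play_rows --deltas '[0.3,0,0,-0.0004,0,0.68,0,0,0,0,0.68,0,0,0,0,0.68,0,0,0,0,0.68,0,0,0,0]'

```text
time_s: 7.75
tool_pos: [0.5445, 0.0517, 0.0218]
tool_rot: [[0.958, 0.288, -0.0], [0.288, -0.958, -0.0], [-0.0, -0.0, -1.0]]
ft_force: [0.1, -0.5, 0.1]
gripper_width: 0.064
```

Request:
play_rows --deltas '[0.68,0,0,0.02,0,0.68,0,0,0.03,0,0.3,-0.007,0.0235,0.01,0,0,-0.0085,0.0285,0,0,0,0,0,0,0,0,0,0,0,0]'

```text
time_s: 8.35
tool_pos: [0.5289, 0.1041, 0.0819]
tool_rot: [[0.957, 0.289, -0.0], [0.289, -0.957, -0.0], [-0.0, 0.0, -1.0]]
ft_force: [-0.2, -0.5, -0.1]
gripper_width: 0.0353
```

```bash
python3 pose.py w4.png; python3 - <<'E'
from h import *
exec(open('pose.py').read().split("print('tcp',")[0].replace("sys.argv[1]","'w5.png'"))
P=unproj(d,i); S=np.stack([(P[...,:2]-O)@ex,(P[...,:2]-O)@ey,P[...,2]],-1)
m=(d>0)&(S[...,2]>.0265)&(S[...,2]<.034)&(np.hypot(S[...,0]+.096,S[...,1])<.032)
q=S[m];print(len(q),cv2.minEnclosingCircle(q[:,:2].astype(np.float32)),np.percentile(q[:,2],[5,50,95]))
A=np.c_[q[:,:2],np.ones(len(q))];print(np.linalg.lstsq(A,q[:,2],rcond=None)[0])
im,d,i=cap('top')
P=unproj(d,i); S=np.stack([(P[...,:2]-O)@ex,(P[...,:2]-O)@ey,P[...,2]],-1)
m=(d>0)&(S[...,2]>.023)&(S[...,2]<.036)&(np.hypot(S[...,0]+.096,S[...,1])<.04)
print(m.sum(),'top',cv2.minEnclosingCircle(S[m][:,:2].astype(np.float32)) if m.sum()>5 else '')
E
```

```text
tcp [0.52885761 0.10407847 0.08186354] f [-0.17095219 -0.47042567 -0.0606983 ] w 0.035347316314151125 t 8.35
tcp station -0.15082525898587584 -0.00015782362137896556
2673 ((-0.09613306820392609, -0.0005195735720917583), 0.025065168738365173) [0.02719677 0.02825774 0.02928857]
[ 0.0003156  -0.00032683  0.02827867]
0 top
```

View pics/w4.png

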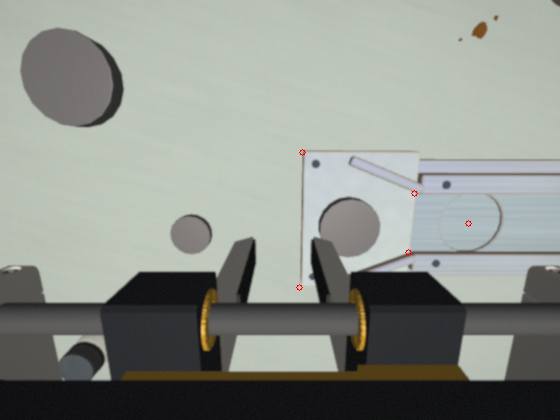

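The disc lies flat on the apron at px (350,227), which is station (-96, -0.5) mm, with slope below 0.001. Close the fingers and descend behind it.

Request:
play_rows --deltas '[0,0,0,0,0,0,0,0,0,0,0,0,0,-0.01,0,0,0,0,-0.02,0,0,0,0,-0.02,0,0,0,0,-0.0092,0,0,0,0,0,0,0,0,0,0,0]'

```text
time_s: 9.3
tool_pos: [0.5292, 0.1037, 0.0227]
tool_rot: [[0.958, 0.288, 0.0], [0.288, -0.958, -0.0], [0.0, 0.0, -1.0]]
ft_force: [-0.7, -0.0, 0.2]
gripper_width: 0.0004
```

Request:
play_rows --deltas '[0,0.000575,-0.001915,0,0,0,0.000575,-0.001915,0,0,0,0.000575,-0.001915,0,0,0,0.000575,-0.001915,0,0,0,0.000575,-0.001915,0,0,0,0.000575,-0.001915,0,0,0,0.000575,-0.001915,0,0,0,0.000575,-0.001915,0,0,0,0.000575,-0.001915,0,0,0,0.000575,-0.001915,0,0,0,0.000575,-0.001915,0,0,0,0.000575,-0.001915,0,0,0,0.000575,-0.001915,0,0,0,0.000575,-0.001915,0,0,0,0.000575,-0.001915,0,0,0,0.000575,-0.001915,0,0]'

```text
time_s: 10.9
tool_pos: [0.5383, 0.0729, 0.0227]
tool_rot: [[0.958, 0.288, -0.0], [0.288, -0.958, 0.0], [-0.0, -0.0, -1.0]]
ft_force: [0.4, -0.2, 0.6]
gripper_width: 0.0005
```

```bash
cat > disc.py <<'E'
import sys
exec(open('pose.py').read().split("print('tcp',")[0])
dT=s['tool_pos'][:2]-O; print('tcp station',dT@ex,dT@ey,s['tool_pos'][2],'f',s['ft_force'],'fx',s['ft_force'][:2]@ex,'t',s['time_s'])
P=unproj(d,i); S=np.stack([(P[...,:2]-O)@ex,(P[...,:2]-O)@ey,P[...,2]],-1)
g=im.astype(int); col=(g.max(-1)<150)
c0=dT@ex+.0375
m=(d>0)&(S[...,2]>.0215)&(S[...,2]<.036)&(np.hypot(S[...,0]-c0,S[...,1])<.03)&(abs(S[...,1])<.0255)
q=S[m];print(len(q),cv2.minEnclosingCircle(q[:,:2].astype(np.float32)),np.percentile(q[:,2],[5,50,95]))
A=np.c_[q[:,:2],np.ones(len(q))];print('slopes',np.linalg.lstsq(A,q[:,2],rcond=None)[0])
E
python3 disc.py w6.png
```

```text
tcp station -0.11824127630934866 -0.00010768285998931989 0.022668653277611625 f [ 0.37853365 -0.24983261  0.60939059] fx 0.34807091870003615 t 10.9
3519 ((-0.08518997579813004, -0.00020074477652087808), 0.025863483548164368) [0.02682255 0.02824328 0.02927867]
slopes [ 0.00482106 -0.02364616  0.02866503]
```

View pics/w6.png

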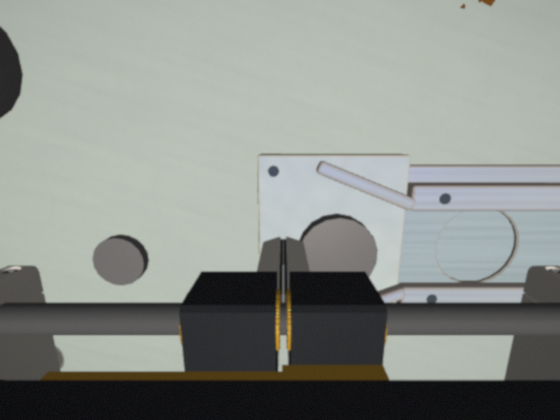

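Request:
play_rows --deltas '[0,0.000575,-0.001915,0,0,0,0.000575,-0.001915,0,0,0,0.000575,-0.001915,0,0,0,0.000575,-0.001915,0,0,0,0.000575,-0.001915,0,0,0,0.000575,-0.001915,0,0,0,0.000575,-0.001915,0,0,0,0.000575,-0.001915,0,0,0,0.000575,-0.001915,0,0,0,0.000575,-0.001915,0,0,0,0.000575,-0.001915,0,0,0,0.000575,-0.001915,0,0,0,0.000575,-0.001915,0,0,0,0.000575,-0.001915,0,0,0,0.000575,-0.001915,0,0,0,0.000575,-0.001915,0,0,0,0.000575,-0.001915,0,0,0,0.000575,-0.001915,0,0,0,0.000575,-0.001915,0,0,0,0.000575,-0.001915,0,0]'

```text
time_s: 12.95
tool_pos: [0.5499, 0.0346, 0.0227]
tool_rot: [[0.958, 0.288, 0.0], [0.288, -0.958, 0.0], [0.0, -0.0, -1.0]]
ft_force: [0.3, 1.4, 0.5]
gripper_width: 0.0004
```

Request:
play_rows --deltas '[0,0.000575,-0.001915,0,0,0,0.000575,-0.001915,0,0,0,0.000575,-0.001915,0,0,0,0.000575,-0.001915,0,0,0,0.000575,-0.001915,0,0,0,0.000575,-0.001915,0,0,0,0.000575,-0.001915,0,0,0,0.000575,-0.001915,0,0]'

```text
time_s: 13.75
tool_pos: [0.5544, 0.0194, 0.0227]
tool_rot: [[0.958, 0.288, 0.0], [0.288, -0.958, 0.0], [0.0, -0.0, -1.0]]
ft_force: [-1.3, 1.5, 1.7]
gripper_width: 0.0005
```

```bash
python3 disc.py w7.png
```

```text
tcp station -0.06233138737348464 -2.4318222545742343e-06 0.02272663947663902 f [-1.25869421  1.51294349  1.74299983] fx -1.8108303318889432 t 13.75
3574 ((-0.02907317876815796, 0.0008776684990152717), 0.025657862424850464) [0.02661851 0.02802288 0.0291681 ]
slopes [-0.01204297 -0.02033848  0.02774164]
```

View pics/w7.png

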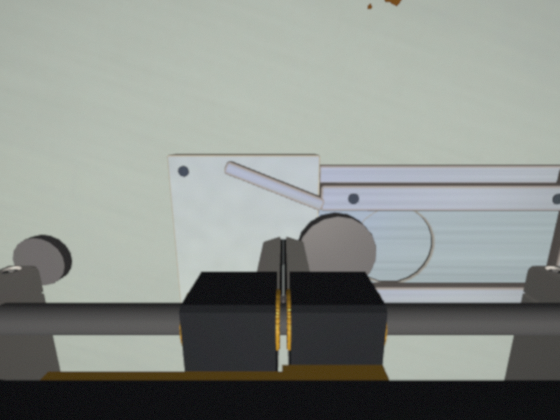

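The disc is at the lane mouth at px (338,250), with the recess's far edge at px 433, roughly 37 mm further on. The push is still low, at about 1.8 N. Continue.

Request:
play_rows --deltas '[0,0.000575,-0.001915,0,0,0,0.000575,-0.001915,0,0,0,0.000575,-0.001915,0,0,0,0.000575,-0.001915,0,0,0,0.000575,-0.001915,0,0,0,0.000575,-0.001915,0,0,0,0.000575,-0.001915,0,0,0,0.000575,-0.001915,0,0,0,0.000575,-0.001915,0,0,0,0.000575,-0.001915,0,0,0,0.000575,-0.001915,0,0,0,0.000575,-0.001915,0,0]'

```text
time_s: 15.0
tool_pos: [0.5613, -0.0038, 0.0226]
tool_rot: [[0.958, 0.288, -0.0], [0.288, -0.958, -0.0], [-0.0, 0.0, -1.0]]
ft_force: [-0.5, 0.2, 0.8]
gripper_width: 0.0006
```

```bash
python3 disc.py w8.png
```

```text
tcp station -0.038214128869717714 -8.799451804079333e-05 0.02264152517236722 f [-0.49978684  0.22715411  0.84698241] fx -0.36119232761820025 t 15.0
3542 ((-0.005226396955549717, 0.0012858649715781212), 0.025407904759049416) [0.02599764 0.02720407 0.02826772]
slopes [-0.00384055 -0.01531834  0.02724376]
```

View pics/w8.png

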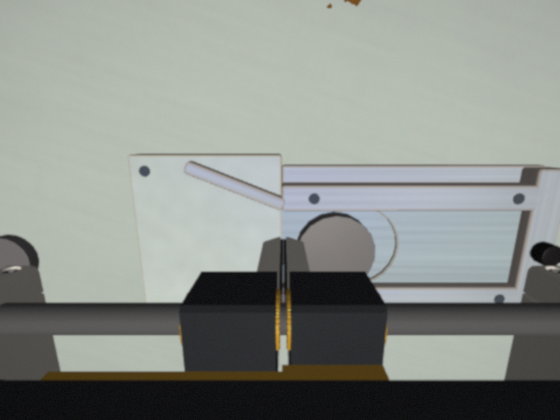

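Request:
play_rows --deltas '[0,0.000575,-0.001915,0,0,0,0.000575,-0.001915,0,0,0,0.000575,-0.001915,0,0,0,0.000575,-0.001915,0,0]'

```text
time_s: 15.45
tool_pos: [0.5637, -0.0113, 0.0227]
tool_rot: [[0.958, 0.288, 0.0], [0.288, -0.958, 0.0], [0.0, -0.0, -1.0]]
ft_force: [0.6, 1.1, 0.1]
gripper_width: 0.0004
```

Request:
play_rows --deltas '[0,0.000575,-0.001915,0,0]'

```text
time_s: 15.55
tool_pos: [0.5643, -0.0132, 0.0227]
tool_rot: [[0.958, 0.288, 0.0], [0.288, -0.958, 0.0], [0.0, -0.0, -1.0]]
ft_force: [-1.0, 1.4, 0.2]
gripper_width: 0.0004
```

Request:
play_rows --deltas '[0,0.000575,-0.001915,0,0]'

```text
time_s: 15.65
tool_pos: [0.5649, -0.0151, 0.0228]
tool_rot: [[0.958, 0.288, 0.0], [0.288, -0.958, 0.0], [0.0, -0.0, -1.0]]
ft_force: [-0.2, 0.6, 1.4]
gripper_width: 0.0003
```

```bash
python3 disc.py w9.png
```

```text
tcp station -0.02630384286125885 8.952200581112881e-05 0.022764628011548275 f [-0.20838118  0.56090083  1.38348071] fx -0.5971239541951131 t 15.65
3471 ((0.00633472902700305, 0.00039907157770358026), 0.025403711944818497) [0.02445908 0.02607595 0.0276302 ]
slopes [-0.05626908 -0.02336075  0.0266773 ]
```

The disc has begun to tilt into the recess: slope -0.056 along x, median top height 26 mm. Now one row at a time.

Request:
play_rows --deltas '[0,0.0004,-0.0014,0,0]'

```text
time_s: 15.8
tool_pos: [0.5653, -0.0164, 0.0228]
tool_rot: [[0.958, 0.288, 0.0], [0.288, -0.958, 0.0], [0.0, -0.0, -1.0]]
ft_force: [-0.3, 0.7, 1.4]
gripper_width: 0.0005
```

```bash
python3 disc.py w10.png
```

```text
tcp station -0.024977178213380313 0.0001483276927342726 0.022792190183069914 f [-0.27009236  0.72775879  1.39674822] fx -0.774677620986387 t 15.8
3457 ((0.007785365451127291, 0.0005727170500904322), 0.02536347508430481) [0.02399586 0.02575133 0.02746914]
slopes [-0.06862427 -0.02852367  0.02657836]
```

Request:
play_rows --deltas '[0,0.0004,-0.0014,0,0]'

```text
time_s: 15.95
tool_pos: [0.5654, -0.0179, 0.0226]
tool_rot: [[0.958, 0.288, -0.0], [0.288, -0.958, -0.0], [-0.0, -0.0, -1.0]]
ft_force: [0.9, 0.6, 0.2]
gripper_width: 0.0002
```

```bash
python3 disc.py w11.png
```

```text
tcp station -0.02348830429182168 -0.00019663901914308946 0.022609970426561446 f [0.87557449 0.57641994 0.19009037] fx -0.3005024411780728 t 15.95
3490 ((0.009761267341673374, 0.0017762173665687442), 0.025292133912444115) [0.02388175 0.02551635 0.02705708]
slopes [-0.05779193 -0.02170024  0.02627387]
```

Request:
play_rows --deltas '[0,0.0003,-0.001,0,0]'

```text
time_s: 16.1
tool_pos: [0.5656, -0.0191, 0.0226]
tool_rot: [[0.958, 0.288, -0.0], [0.288, -0.958, -0.0], [-0.0, 0.0, -1.0]]
ft_force: [0.8, 0.0, 0.3]
gripper_width: 0.0007
```

```bash
python3 disc.py w12.png
```

```text
tcp station -0.022305306020232948 -0.00031065364676043317 0.022551769752799197 f [0.83203121 0.00239046 0.31276946] fx 0.23680328771901604 t 16.1
3433 ((0.009896245785057545, 0.001073386869393289), 0.024818239733576775) [0.02321329 0.02424779 0.02526209]
slopes [-0.006534   -0.00342864  0.02437555]
```

The disc has dropped. Its top went from 27.2 to 24.2 mm (3.0 mm down), and the slope is back to about 0. Stop pushing, back off and lift.

Request:
play_rows --deltas '[0,-0.0012,0.004,0,0,0,-0.003,0.01,0,0,0,-0.004,0.013,0.005,0,0,-0.003,0.01,0.03,0,0,-0.006,0.02,0.04,0,0,0,0,0.03,0,0,0,0,0,0,0,0,0,0,0]'

```text
time_s: 16.95
tool_pos: [0.5485, 0.0393, 0.1284]
tool_rot: [[0.957, 0.289, 0.001], [0.289, -0.957, 0.0], [0.001, 0.0, -1.0]]
ft_force: [-0.4, 0.1, -0.2]
gripper_width: 0.001
```

```bash
sed 's/c0=.*/c0=.009/' disc.py > disc2.py; python3 disc2.py w13.png
python3 - <<'E'
from h import *
im,d,i=cap('scene','s2.png')
im,d,i=cap('top','t2.png');P=unproj(d,i)
O=np.array([.57235,-.04034]);a=np.radians(-73.3);ex=np.array([np.cos(a),np.sin(a)]);ey=np.array([-ex[1],ex[0]])
for n,c,r,lo,hi in [('vial',(.389,.224),.03,.03,.1),('jar',(.693,.295),.04,.03,.07)]:
    q=P[(d>0)&(np.hypot(P[...,0]-c[0],P[...,1]-c[1])<r)&(P[...,2]>lo)&(P[...,2]<hi)]; print(n,q.shape,q.shape[0] and cv2.minAreaRect(q[:,:2].astype(np.float32)))
E
```

```text
tcp station -0.08312154184885355 8.531475118411395e-05 0.12838290153729331 f [-0.35476717  0.07821685 -0.15990897] fx -0.1768639364848398 t 16.95
1987 ((0.008824913762509823, -0.0025502170901745558), 0.027941621840000153) [0.02292998 0.02423152 0.02540835]
slopes [0.00267756 0.00248051 0.02419345]
vial (167, 3) ((0.38909128308296204, 0.223672553896904), (0.026118438690900803, 0.0275423601269722), 47.88151931762695)
jar (503, 3) ((0.702079713344574, 0.3021611273288727), (0.05367708206176758, 0.06365282833576202), 82.38704681396484)
```

View pics/w13.png

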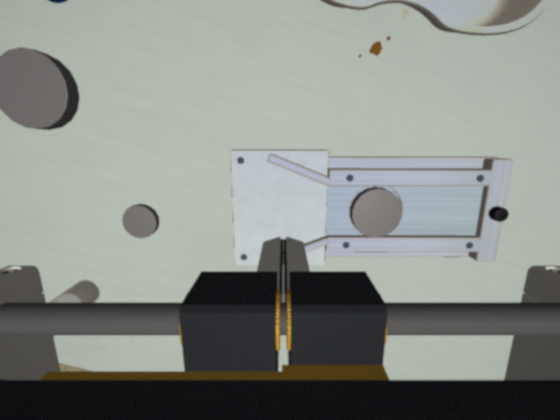

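View pics/s2.png

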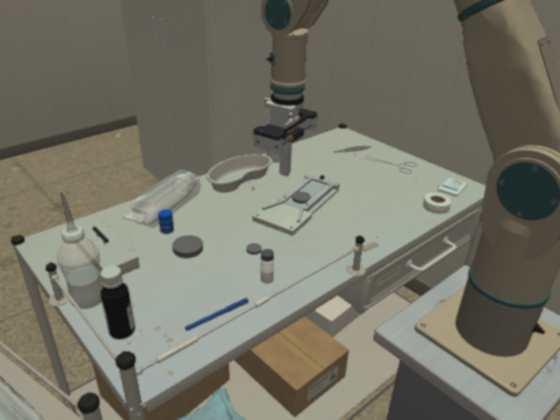

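The wrist view shows the disc seated in the recess at px (377,212). The scene view shows the vial (267,262), jar (166,221) and pen (217,313) where they were. The disc's top is at 24.2 mm with slope below 0.003, and the arm is clear. Handing in.

```bash
python3 -c "
from bench import arm
print(arm.finish_job())"
```

```text
the job is handed in; nothing more can be done
None
```

The honing disc is down and flat in the recess, released, and the job is handed in at about 17 s. I gripped the middle-sized disc with 10 N and laid it flat on the apron. I then slid it along the lane at 20 mm/s or slower with the shut fingers, until it dropped near station x = +9 mm.

**Seating:** the disc's top fell 3.0 mm, from 27.2 to 24.2 mm, which puts its underside about 12–13 mm up. The slope after the drop was under 0.003 rad. I knew the drop from depth readings between single steps, not from a rise in push force. I stopped as soon as it fell and did not press it against the far edge.

**Forces:** the push readings I took never passed about 2 N. At the grasp on the worktop the wrist read 6.6 N upward, probably a light touch of the fingertips on the worktop or a passing spike. It was gone once the disc was lifted.

**Bystanders:** the vial measured the same before and after, within 1 mm. The jar's second measurement (0.702, 0.302 against 0.693, 0.295) disagreed, probably because I used a larger search radius that took in other points. I did not remeasure it. In the scene picture the jar and pen are at the same pixels as at the start, and the arm was never near the jar.

**Camera disagreement:** the top and wrist cameras differed by about 3 mm along the lane, which was within what the placing allowed.

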